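# Top up the sprung feed magazine with the brass bush

## Task

The feed magazine has one brass bush left in it. Pull its red follower handle straight back until the follower clicks over and stays back by itself, then stand the loose brass bush from the bench upright in the gap that opens in the track. Then nudge the handle forward off its catch so that the spring closes the follower onto the row, and leave both bushes standing in the track.

Things in the scene. Friction and masses are not known exactly. Their poses are not given: they have to be found in the camera images.
- follower (a joint): Slide of the sprung follower, m; grows as its handle is pulled back (-y of gap). About 0 at the start, against the bush in the track; 0.078 is the back stop. The spring shuts it with up to 14 N (plus 60 N per m/s damping). Past 0.064 it goes over centre and stays at 0.078 when let go; about 7 N forward starts it, and from 0.055 down it closes by itself, to about 0.035 with a second bush in
- knob (a point): Grip point of the follower's red handle, an upright block 18 mm wide (x), 26 mm long (y) and 36 mm high; the point is mid-width, 14 mm below its top, 80 mm above the bench. A steel block 44 mm wide lies below, its top 34 mm under the point; its pushing face is 20 mm ahead (+y) of the point. Axes as gap: pinch across x from above, pull to -y
- brass_bush_mid (a point): Centre (half-way up) of the loose brass bush standing on the bench: yellow metal cylinder 36 mm in diameter, 70 mm high, bore seen as a dark disc on top, about 0.24 kg; z is its axis. Bushes of that size in grey steel and black plastic stand near it and are not wanted; the other brass one is already in the track
- gap (a point): Point on the track's floor, 12 mm above the bench, in the magazine (green base, aluminium rails 52 mm apart and 12 mm above the floor). z up, y along the track to the end stop, x across. With the follower fully back the free gap runs from 49 mm behind to 30 mm ahead of it, where the 70 mm high bush in the track begins. Follower closed, the new bush stands about 12 mm ahead (+y)
There are look-alikes about, which are no part of the job. What is shaped like the part that bears brass_bush_mid but green is not meant.

How it is judged:
By the outcome, as a careful person would: the job done as asked, in the order asked, and still so for the second after the job is handed in, with the robot touching nothing.
It also fails if it takes over 64 s, if anything falls off the work surface, if the arm or the gripper's body presses on something with over 40 N, if the wrist force passes 120 N, or if a joint passes its speed limit or range.

## Robot

A 6-joint arm with a two-finger parallel gripper is mounted at the origin on the work surface. World frame = base frame: x ahead of the robot, y to its left, z up, the work surface at z = 0. Lengths are in m, angles in rad, forces in N, time in s.
With the tool pointing down it reaches from about 0.35 to 0.975 m from the base axis. Payload 17.4 kg.
Tool frame: the origin (TCP) lies midway between the tips of the shut fingers; the grasp point (between the pads) lies 19 mm behind it; z points along the fingers, y is the direction in which the jaws open and shut (so a half turn about z gives the same grasp; the last joint's range is limited). The gripper opens to 85 mm and grips with 20 to 120 N. Pads are 22 mm wide; open, the fingers measure 114 mm over their backs; the gripper's body (76 mm by 85 mm) begins 54 mm behind the grasp point. The pads swing forward as they close: fully open they stand 13 mm farther back than shut.
Start: joints at [-1.151, 0.116, 1.442, -0, 1.584, -0.038], TCP at [0.298, -0.606, 0.207] pointing down, gripper open.
Joint ranges: [-2.83, 2.83], [-0.83, 2.19], [0.07, 2.5], [-1.14, 4.28], [0.01, 3], [-2.97, 2.97]. Speed limits (rad/s): [1.89, 1.89, 2.22, 3.14, 3.14, 3.14].

## Interface

Orientations are given as a unit quaternion [w, x, y, z].
In Python, from bench import robot gives the robot as it stands. Calls block until the motion is done:
- robot.move_ptp(position, orientation): joint-space move of the TCP to a pose.
- robot.servo_line(position, max_speed=0.15, rot=None): straight line of the TCP; rot=None keeps the orientation; max_speed is the mean speed in m/s.
- robot.move_j(angles): joint-space move.
- robot.move_gripper(opening, strength=None): finger opening in m; strength is the grip in N (None keeps the last); returns when the fingers have stopped.
- robot.sleep(seconds).
- robot.inverse_kinematics(position, orientation): joint angles nearest the present ones, or None.
- robot.get_obs(): the state.
- robot.read_camera(name): name is "side" or "top" or "wrist"; returns the picture (400x640x3 uint8, red, green, blue); there is no depth.
- robot.calibration(name): a dict with "mtx" (3x3 intrinsics, pixels), "xyz" and "orientation" of the camera in the world; the wrist camera has in their place "hand_eye" (4x4, takes a point from camera to tool coordinates, whose origin is the TCP and whose axes are the flange's). Camera axes: x right, y up, looking along -z (the intrinsics and any distortion apply to the point x, -y, -z); pixel columns grow to the right and rows downward; lengths in m; the calibration is good to about 2 mm. The wrist camera is an equidistant fisheye: a pixel r from the principal point sees the ray r / f radians off the axis. A picture is of the moment at which its call begins: read the wrist's pose just before it. calibration takes no time and is no camera call.
A pose or a line that the arm cannot do raises robot.IKError and nothing moves.
- robot.job_done(): hands the job in, once; it reports no verdict.
The state is a dict: "t": time; "joints": joint angles; "joint_vel": joint speeds; "joint_efforts": joint torques, N m; "position": TCP position; "tool_rot": TCP orientation; "wrist_force": force on the tool from outside, world axes, zero at the start; "moment": the same for the moment, N m; "opening": finger opening in m.
Only numpy, scipy, OpenCV 4.12 (cv2) and the standard library are available. Lean on these libraries where they do the work, as an engineer would, in place of code of your own. Each camera call takes 0.05 s, during which the arm holds its last target.

## Working session

There is one attempt and no reset: what is moved stays moved. The work goes in short steps, each a Python script; the robot and the scene stay as the last script left them, time stands still between calls to the robot, and variables do not carry over. Pictures are saved under pics/ and viewed, and the job is handed in when it is done.

```bash
mkdir -p pics; ls
python3 - <<'E'
from bench import robot
import cv2
for n in ("side","top","wrist"):
    o=robot.get_obs()
    im=robot.read_camera(n); cv2.imwrite(f"pics/{n}0.png",im[:,:,::-1])
    print(n,robot.calibration(n))
print(o)
E
```

```text
pics
side {'mtx': array([[480.28824761,   0.        , 314.55799871],
       [  0.        , 480.28824761, 206.78692499],
       [  0.        ,   0.        ,   1.        ]]), 'xyz': array([ 0.4634935 , -0.69572023,  0.55684082]), 'orientation': array([ 0.87072099,  0.48849935, -0.02104432, -0.0526354 ])}
top {'mtx': array([[476.97404135,   0.        , 315.27389623],
       [  0.        , 476.97404135, 197.58798738],
       [  0.        ,   0.        ,   1.        ]]), 'xyz': array([0.39686325, 0.08141227, 0.84474279]), 'orientation': array([-0.64954662, -0.07099399,  0.07766367,  0.75300557])}
wrist {'mtx': array([[309.70691629,   0.        , 326.37324665],
       [  0.        , 309.70691629, 203.40497111],
       [  0.        ,   0.        ,   1.        ]]), 'hand_eye': array([[ 3.99698243e-04,  9.65217152e-01,  2.61449210e-01,
         6.60222132e-02],
       [ 9.99999546e-01, -6.11994268e-04,  7.30579003e-04,
         7.42231134e-04],
       [ 8.65172802e-04,  2.61448799e-01, -9.65216959e-01,
        -1.66999633e-01],
       [ 0.00000000e+00,  0.00000000e+00,  0.00000000e+00,
         1.00000000e+00]])}
{'t': 0.1, 'joints': array([-1.15078854e+00,  1.16422747e-01,  1.44220602e+00,  1.51159674e-05,
        1.58403291e+00, -3.77775096e-02]), 'joint_vel': array([-0.00080677, -0.00058186, -0.00154323, -0.00072894, -0.00139871,
        0.00149211]), 'joint_efforts': array([ 1.57835952e-03, -7.33663130e+01, -6.33790541e+01, -3.58381203e-05,
        5.28323711e-03, -4.23214453e-05]), 'position': array([ 0.29824856, -0.60530012,  0.20584163]), 'tool_rot': array([-5.26211491e-04,  9.73918088e-01,  2.26899256e-01, -9.41120203e-05]), 'wrist_force': array([0.79648398, 0.71929025, 0.0929385 ]), 'moment': array([-0.02968085,  0.04941862, -0.01542917]), 'opening': 0.08515678153552475}
```

View pics/side0.png

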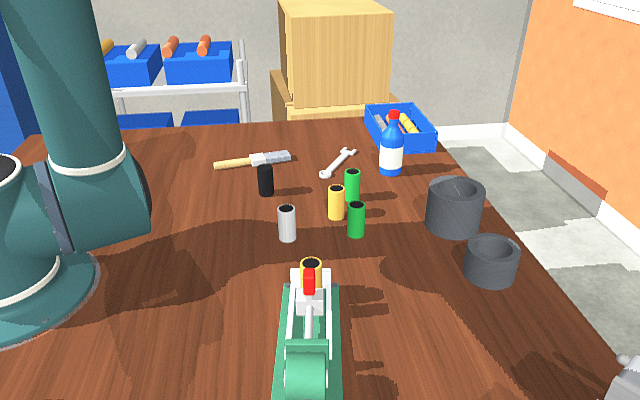

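View pics/top0.png

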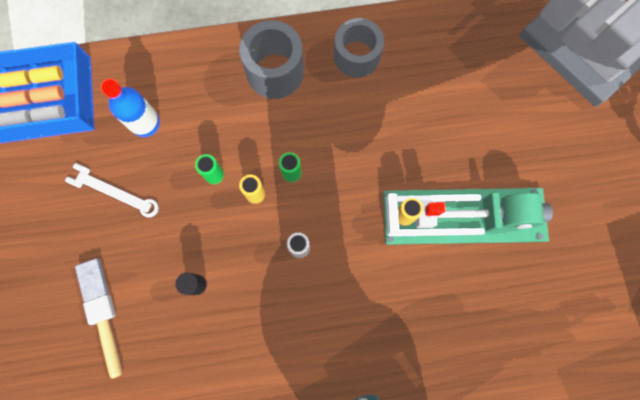

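View pics/wrist0.png

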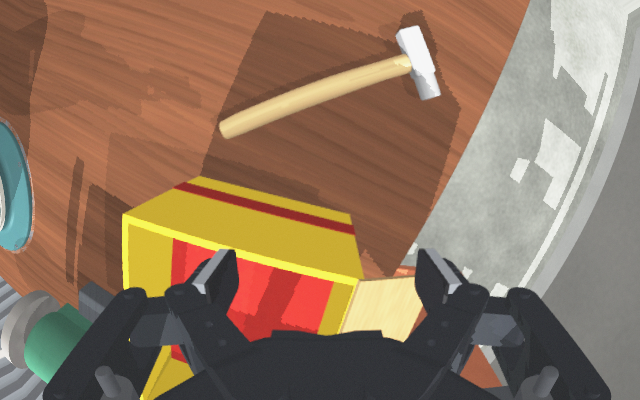

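Top view: the loose upright bushes are yellow at (251,188), green at (208,168) and (290,166), steel at (298,245) and black at (191,284). Brass is yellow metal, so the one at (251,188) fits. The other brass bush, at (411,211), is in the track. The red handle is at (435,209). In the side view these are brass at (336,202) and the handle at (309,281).

```bash
cat > h.py <<'E'
from bench import robot
import numpy as np, cv2
from scipy.spatial.transform import Rotation as R
def rot(q): return R.from_quat(np.array(q)[[1,2,3,0]])
def ray(n,uv):
    c=robot.calibration(n);K=c["mtx"]
    d=np.array([(uv[0]-K[0,2])/K[0,0],-(uv[1]-K[1,2])/K[1,1],-1.])
    return c["xyz"],rot(c["orientation"]).apply(d)
def onz(n,uv,z):
    o,d=ray(n,uv); return o+d*(z-o[2])/d[2]
def tri(a,b):
    (o1,d1),(o2,d2)=ray(*a),ray(*b); d1/=np.linalg.norm(d1);d2/=np.linalg.norm(d2)
    s=np.linalg.lstsq(np.c_[d1,-d2],o2-o1,rcond=None)[0]
    p,q=o1+s[0]*d1,o2+s[1]*d2
    return (p+q)/2,np.linalg.norm(p-q)
def blobs(im,lo,hi,roi,minA=15):
    h=cv2.cvtColor(im,cv2.COLOR_RGB2HSV); m=cv2.inRange(h,np.array(lo),np.array(hi))
    k=np.zeros_like(m); x0,y0,x1,y1=roi; k[y0:y1,x0:x1]=m[y0:y1,x0:x1]
    n,l,s,c=cv2.connectedComponentsWithStats(k)
    return [(s[i].tolist(),c[i].round(2).tolist()) for i in range(1,n) if s[i][4]>=minA],k
E
python3 - <<'E'
from h import *
T=cv2.imread("pics/top0.png");S=cv2.imread("pics/side0.png")
a=cv2.resize(T[140:310,170:330],None,fx=4,fy=4)[:600]
a=cv2.resize(T[145:275,180:320],None,fx=4,fy=4,interpolation=cv2.INTER_CUBIC); cv2.imwrite("pics/c1.png",a)
cv2.imwrite("pics/c2.png",cv2.resize(T[180:252,375:560],None,fx=4.3,fy=4.3,interpolation=cv2.INTER_CUBIC))
cv2.imwrite("pics/c3.png",cv2.resize(S[150:400,240:400],None,fx=2.4,fy=2.4,interpolation=cv2.INTER_CUBIC))
T=T[:,:,::-1].copy();S=S[:,:,::-1].copy()
print("dark top",blobs(T,(0,0,0),(180,255,60),(180,150,320,260))[0])
print("dark trk",blobs(T,(0,0,0),(180,255,60),(395,195,425,225))[0])
print("dark side",blobs(S,(0,0,0),(180,255,60),(290,170,370,270))[0])
print("yel top",blobs(T,(18,100,120),(32,255,255),(225,160,430,230))[0])
print("yel side",blobs(S,(18,100,120),(32,255,255),(290,170,370,290))[0])
print("red top",blobs(T,(0,200,120),(5,255,255),(390,190,500,240))[0])
print("red side",blobs(S,(0,200,120),(5,255,255),(290,250,340,320))[0])
E
```

```text
dark top [([283, 156, 13, 13, 134], [288.91, 161.94]), ([291, 237, 13, 13, 105], [297.45, 243.01])]
dark trk []
dark side [([347, 170, 12, 4, 37], [352.38, 171.35]), ([331, 186, 12, 5, 48], [336.12, 188.0]), ([350, 202, 13, 6, 67], [355.93, 204.34]), ([303, 258, 16, 10, 110], [310.72, 262.67])]
yel top [([239, 174, 26, 29, 386], [252.78, 189.93]), ([399, 199, 24, 27, 311], [407.76, 213.38])]
yel side [([328, 185, 17, 36, 498], [335.7, 204.18]), ([300, 256, 22, 32, 267], [312.97, 272.65])]
red top [([427, 203, 17, 12, 177], [435.01, 208.6])]
red side [([303, 268, 12, 9, 61], [308.38, 272.39]), ([303, 278, 12, 17, 171], [308.47, 286.42])]
```

View pics/c1.png

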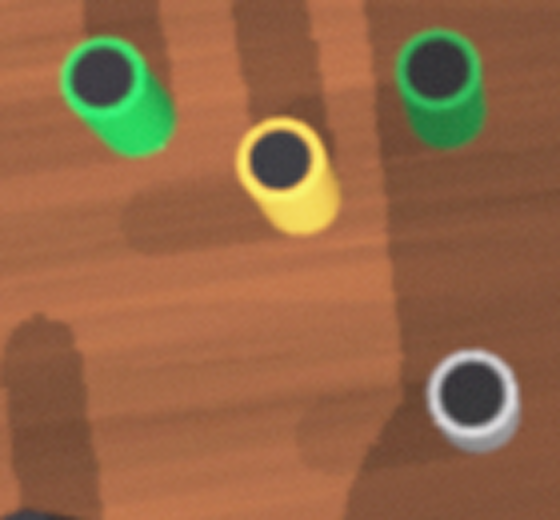

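View pics/c2.png

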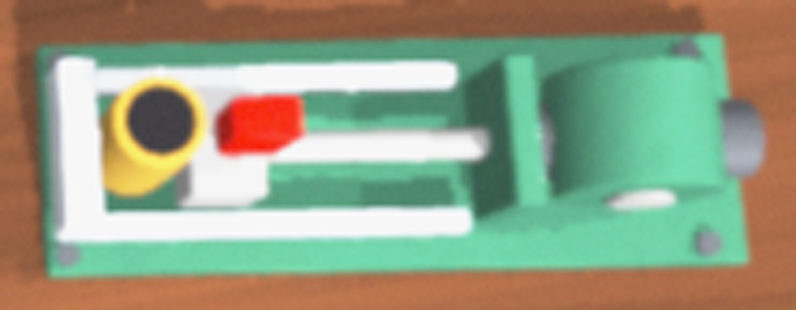

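View pics/c3.png

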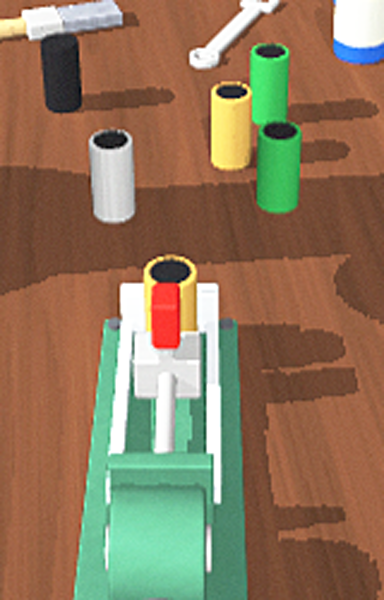

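Run:
```python
from h import *
c=lambda x,y:(375-0.5+ (x+.5)/4.3,180-.5+(y+.5)/4.3)
print("loose top",onz("top",(249.6,184.2),.07),onz("side",(336.1,188.0),.07),tri(("top",(249.6,184.2)),("side",(336.1,188.))))
tb=onz("top",c(161,120),.082); print("track",tb,onz("side",(310.7,262.7),.082),tri(("top",c(161,120)),("side",(310.7,262.7))))
kn=onz("top",c(268,121),.094); print("knob",kn, onz("side",(308.4,272.4),.094))
for p,q,z in (((105,70),(450,63),.024),((105,212),(465,209),.024),((100,88),(450,85),.024),((105,236),(468,232),.024),((40,48),(720,37),.012),((50,275),(745,262),.012)):
    a,b=onz("top",c(*p),z),onz("top",c(*q),z); d=b-a; print(a[:2],b[:2],np.degrees(np.arctan2(d[1],d[0])),np.linalg.norm(d))
d=tb-kn;print(np.linalg.norm(d[:2]),np.degrees(np.arctan2(d[1],d[0])))
T=cv2.imread("pics/top0.png")
cv2.imwrite("pics/c4.png",cv2.resize(T[190:230,395:455],None,fx=12,fy=12,interpolation=cv2.INTER_NEAREST))
```

```text
loose top [0.60034952 0.16711422 0.07      ] [0.59827115 0.16387498 0.07      ] (array([0.59976596, 0.16728079, 0.06831753]), np.float64(0.001983713029678925))
track [ 0.51942061 -0.09112899  0.082     ] [ 0.51840301 -0.0923139   0.082     ] (array([ 0.51900891, -0.09128846,  0.0812843 ]), np.float64(0.001040539916958293))
knob [ 0.51126554 -0.12767012  0.094     ] [ 0.51108444 -0.13055888  0.094     ]
[ 0.55258078 -0.08553299] [ 0.53468816 -0.22547391] -97.28621274820522 0.14108014565735652
[ 0.49494209 -0.0748474 ] [ 0.47485    -0.21836172] -97.96964266363081 0.14491395450773945
[ 0.54548069 -0.08214373] [ 0.52569044 -0.22347806] -97.9709777096906 0.14271315867687506
[ 0.48536609 -0.07307211] [ 0.46554957 -0.21751344] -97.81188061106121 0.14579434729567503
[ 0.56805763 -0.06295903] [ 0.53102457 -0.34315541] -97.52904440682296 0.28263308657210023
[ 0.47425116 -0.05033251] [ 0.43806114 -0.33025203] -97.36674858994125 0.2822492811035908
0.03744008100558151 77.4191773202556
```

View pics/c4.png

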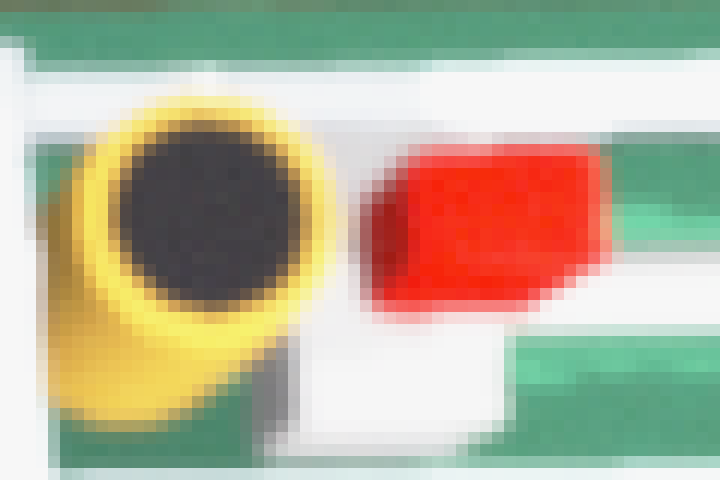

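Run:
```python
from h import *
c=lambda x,y:(375-0.5+ (x+.5)/4.3,180-.5+(y+.5)/4.3)
s=lambda x,y:(240-.5+(x+.5)/2.4,150-.5+(y+.5)/2.4)
print("plate +x corner",tri(("top",c(505,57)),("side",s(212,455))))
print("plate -x corner",tri(("top",c(512,208)),("side",s(108,455))))
print("drum",[onz("top",c(635,100),z) for z in (.05,.07,.09)])
gy=np.array([.134,.991,0]);gx=np.array([.991,-.134,0])
kn=np.array([.513,-.1285,.061])
o=robot.get_obs();print(rot(o["tool_rot"]).as_matrix().round(2))
for sgn in (1,-1):
    # tool y=sgn*gx, z down
    y=sgn*gx/np.linalg.norm(gx);z=np.array([0,0,-1.]);x=np.cross(y,z)
    q=R.from_matrix(np.c_[x,y,z]).as_quat()[[3,0,1,2]]
    print(sgn,q.round(4),"toolx",x.round(2))
    for p in (kn,kn+[0,0,.1],kn-.08*gy,[.6,.167,.03],[.6,.167,.2]):
        j=robot.inverse_kinematics(p,q);print(None if j is None else np.round(j,2))
```

```text
plate +x corner (array([ 0.52737122, -0.23407118,  0.0592088 ]), np.float64(0.0011665126970401218))
plate -x corner (array([ 0.46868242, -0.22440364,  0.05687922]), np.float64(0.0015160605893727434))
drum [array([ 0.5049694, -0.2845019,  0.05     ]), array([ 0.50224887, -0.27529353,  0.07      ]), array([ 0.49952834, -0.26608517,  0.09      ])]
[[ 0.9   0.44 -0.  ]
 [ 0.44 -0.9   0.  ]
 [ 0.   -0.   -1.  ]]
1 [0.    0.753 0.658 0.   ] toolx [0.13 0.99 0.  ]
[-0.29 -0.13  1.92 -0.    1.35 -0.16]
[-0.29 -0.19  1.81 -0.    1.52 -0.16]
[-0.44 -0.09  1.89 -0.    1.34 -0.3 ]
[ 0.23  0.11  1.75 -0.    1.29  0.36]
[ 0.23  0.    1.57 -0.    1.57  0.36]
-1 [ 0.    -0.658  0.753  0.   ] toolx [-0.13 -0.99 -0.  ]
None
None
[-0.44 -0.09  1.89 -0.    1.34  2.84]
[ 0.23  0.11  1.75 -0.    1.29 -2.78]
[ 0.23  0.    1.57 -0.    1.57 -2.78]
```

```bash
cat >> h.py <<'E'
gy=np.array([.134,.991,0]);gy/=np.linalg.norm(gy);gx=np.array([gy[1],-gy[0],0])
Q=R.from_matrix(np.c_[gy,gx,[0,0,-1.]]).as_quat()[[3,0,1,2]]
def snap(n,f):
    o=robot.get_obs(); im=robot.read_camera(n); cv2.imwrite(f"pics/{f}.png",im[:,:,::-1]); return o,im
def wonz(o,uv,z):
    c=robot.calibration("wrist");K=c["mtx"];H=c["hand_eye"]
    d=np.array([uv[0]-K[0,2],uv[1]-K[1,2]]);r=np.hypot(*d);th=r/K[0,0]
    v=np.array([np.sin(th)*d[0]/r,-np.sin(th)*d[1]/r,-np.cos(th)])
    Rt=rot(o["tool_rot"]); O=o["position"]+Rt.apply(H[:3,3]); D=Rt.apply(H[:3,:3]@v)
    return O+D*(z-O[2])/D[2]
def st(o=None):
    o=o or robot.get_obs(); print("t",round(o["t"],2),"p",o["position"].round(4),"F",o["wrist_force"].round(1),"op",round(o["opening"],4))
E
python3 - <<'E'
from h import *
p=robot.get_obs()["position"]
robot.servo_line(p+[0,0,.08],max_speed=.25)
robot.move_ptp(np.array([.513,-.1285,.18]),Q)
o,im=snap("wrist","w1"); st(o)
E
```

```text
t 2.54 p [ 0.5131 -0.1292  0.1802] F [-0.4  0.   0.2] op 0.0854
```

View pics/w1.png

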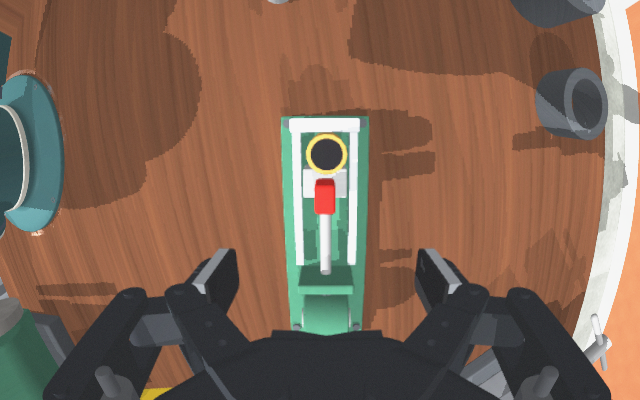

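Wrist view: the handle is at (325,197), the track bush bore at (327,154), and the magazine is straight in the image, so the yaw is right. I'll measure these points.

Run:
```python
from h import *
im=cv2.imread("pics/w1.png")
cv2.imwrite("pics/w1c.png",cv2.resize(im[110:290,270:380],None,fx=3.3,fy=3.3,interpolation=cv2.INTER_NEAREST))
im=im[:,:,::-1].copy()
h=cv2.cvtColor(im,cv2.COLOR_RGB2HSV)
for r in range(176,220,2): print(r,[tuple(im[r,325]), [c for c in range(305,345) if im[r,c,0]>120 and im[r,c,1]<90][:1],[c for c in range(305,345) if im[r,c,0]>120 and im[r,c,1]<90][-1:]])
print(blobs(im,(0,0,0),(180,255,75),(300,130,350,180))[0])
```

```text
176 [(np.uint8(235), np.uint8(237), np.uint8(238)), [], []]
178 [(np.uint8(169), np.uint8(112), np.uint8(112)), [], []]
180 [(np.uint8(162), np.uint8(40), np.uint8(41)), [317], [333]]
182 [(np.uint8(164), np.uint8(42), np.uint8(41)), [316], [333]]
184 [(np.uint8(163), np.uint8(41), np.uint8(38)), [316], [333]]
186 [(np.uint8(236), np.uint8(57), np.uint8(51)), [315], [334]]
188 [(np.uint8(247), np.uint8(71), np.uint8(62)), [315], [334]]
190 [(np.uint8(247), np.uint8(75), np.uint8(68)), [315], [334]]
192 [(np.uint8(247), np.uint8(77), np.uint8(70)), [315], [334]]
194 [(np.uint8(247), np.uint8(75), np.uint8(66)), [315], [334]]
196 [(np.uint8(247), np.uint8(75), np.uint8(67)), [315], [334]]
198 [(np.uint8(247), np.uint8(75), np.uint8(70)), [315], [334]]
200 [(np.uint8(247), np.uint8(74), np.uint8(68)), [315], [334]]
202 [(np.uint8(247), np.uint8(78), np.uint8(69)), [315], [334]]
204 [(np.uint8(247), np.uint8(79), np.uint8(71)), [315], [334]]
206 [(np.uint8(247), np.uint8(77), np.uint8(68)), [315], [334]]
208 [(np.uint8(247), np.uint8(75), np.uint8(67)), [315], [334]]
210 [(np.uint8(247), np.uint8(74), np.uint8(67)), [315], [334]]
212 [(np.uint8(247), np.uint8(73), np.uint8(67)), [316], [333]]
214 [(np.uint8(236), np.uint8(174), np.uint8(170)), [], []]
216 [(np.uint8(243), np.uint8(244), np.uint8(244)), [], []]
218 [(np.uint8(243), np.uint8(243), np.uint8(244)), [], []]
[([311, 140, 31, 30, 718], [326.22, 154.16])]
```

View pics/w1c.png

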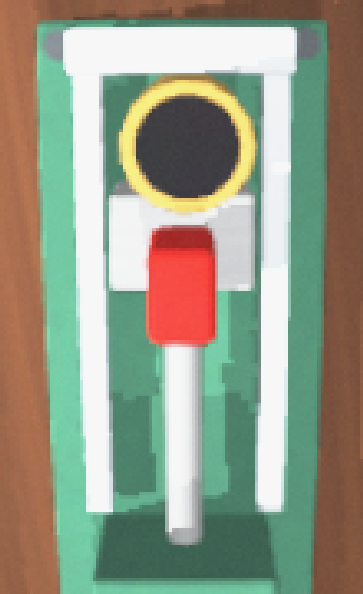

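Run:
```python
from h import *
o=robot.get_obs()
a=wonz(o,(324.6,185.5),.094);b=wonz(o,(324.6,213),.094);m=wonz(o,(324.6,199.5),.094);t=wonz(o,(326.2,154.2),.082)
print("knob",(a+b)/2,m,"len",np.linalg.norm(a-b)); print("track",t)
d=t-m;print("rel gap",d@gx,d@gy)
l=wonz(o,(314.6,200),.094);r=wonz(o,(334.6,200),.094);print("w",np.linalg.norm(l-r))
```

```text
knob [ 0.51193521 -0.12858587  0.094     ] [ 0.51192506 -0.12866683  0.094     ] len 0.023968223536924755
track [ 0.51825053 -0.09214729  0.082     ]
rel gap 0.001374903570162171 0.03703779117681261
w 0.01689098839018184
```

Knob (0.512,-0.1287) and track bush (0.5185,-0.092) are 37 mm apart, against 38 expected, so they agree. Next I grasp the handle and pull.

Run:
```python
from h import *
k=np.array([.5123,-.1290,.061])-.001*gy
robot.servo_line(k+[0,0,.0],max_speed=.12); st()
robot.move_gripper(.016,strength=60); st()
g=robot.get_obs()["position"]
for d in (.03,.055,.076):
    robot.servo_line(k-d*gy,max_speed=.06); st()
o,im=snap("side","s1")
o,im=snap("wrist","w2")
```

```text
t 3.73 p [ 0.5126 -0.1301  0.0619] F [ 0.4 -0.5  0.6] op 0.0857
t 4.38 p [ 0.5115 -0.1299  0.0613] F [-9.4  1.4  6.8] op 0.0166
t 5.03 p [ 0.5077 -0.1584  0.0613] F [-6.9 13.6  8.7] op 0.0169
t 5.6 p [ 0.5044 -0.1842  0.0613] F [-6.2  5.7  7.4] op 0.0169
t 6.1 p [ 0.5015 -0.2062  0.0613] F [-7.7 -5.4  4.9] op 0.0167
```

View pics/w2.png

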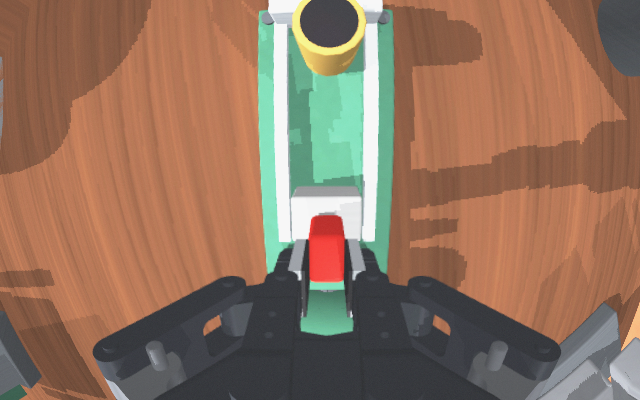

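The handle is gripped at (327,248), the follower is back and the gap is open. The wrist force along y has changed sign, so it has gone over centre. I'll release and go to the loose bush.

Run:
```python
from h import *
robot.move_gripper(.06); robot.sleep(.2)
p=robot.get_obs()["position"]
robot.servo_line(p+[0,0,.13],max_speed=.25); st()
o,im=snap("wrist","w3")
robot.move_ptp(np.array([.600,.167,.19])-.03*gy*0,Q)
o,im=snap("wrist","w4"); st(o)
```

```text
t 7.55 p [ 0.5019 -0.2052  0.1908] F [-0.3  1.2  0.1] op 0.06
t 9.03 p [0.6001 0.166  0.19  ] F [-0.2  0.1  0.3] op 0.0599
```

View pics/w3.png

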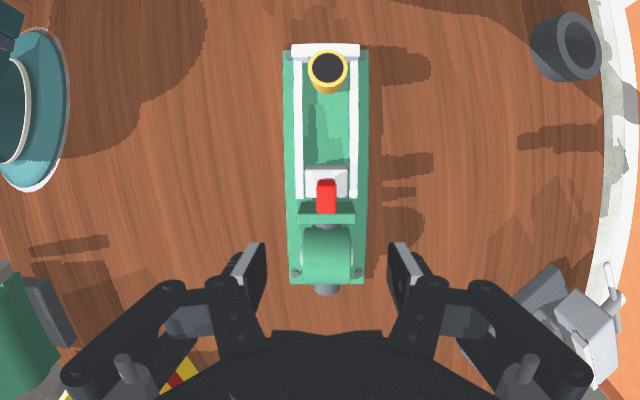

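View pics/w4.png

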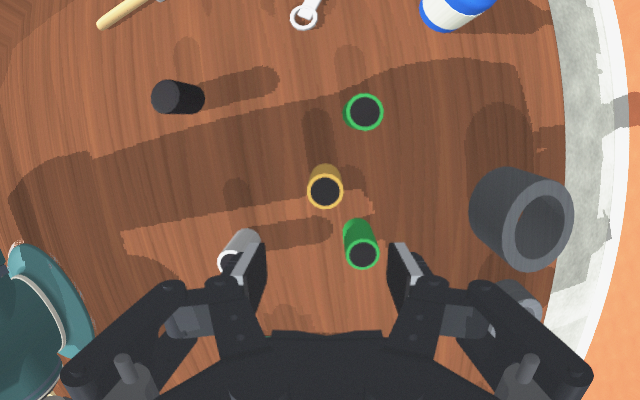

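The follower stays back unaided: handle at (327,197), against the plate. In the second view brass is at (324,191), green at (365,112) and (362,254), and steel at (230,262). The yellow-rimmed one is the target. I'll measure it, and check it in an enlarged crop.

Run:
```python
from h import *
im=cv2.imread("pics/w4.png")
cv2.imwrite("pics/w4c.png",cv2.resize(im[90:280,210:400],None,fx=3,fy=3))
im=im[:,:,::-1].copy(); o=robot.get_obs()
for (s,c) in blobs(im,(0,0,0),(180,255,80),(300,160,350,215))[0]:
    print(s,c,wonz(o,c,.07))
g=wonz(o,(362,254),.07);g2=wonz(o,(365,112),.07);s=wonz(o,(230,262),.07);b=wonz(o,(324.5,191),.07)
for q in (g,g2,s): print("rel",(q-b)@gx,(q-b)@gy)
```

```text
[311, 178, 28, 27, 590] [324.65, 191.14] [0.59880382 0.16598579 0.07      ]
rel 0.03800913966477823 -0.06562061177353422
rel 0.03732424837913972 0.07472065023216422
rel -0.10063021395574719 -0.07659039428476067
```

View pics/w4c.png

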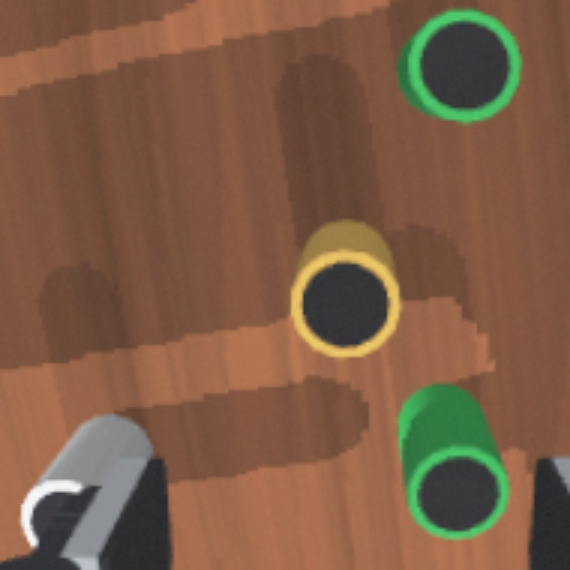

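The enlarged crop confirms brass, with a yellow rim between the two green bushes. The wrist estimate (0.599,0.166) agrees with the top camera to within 1.5 mm. Now I pick it.

Run:
```python
from h import *
b=np.array([.5993,.1662,.027])
robot.servo_line(b+[0,0,.06],max_speed=.2); robot.servo_line(b,max_speed=.1); st()
robot.move_gripper(.03,strength=60); st()
robot.servo_line(b+[0,0,.16],max_speed=.2); st()
o,im=snap("wrist","w5")
G=np.array([.5124,-.1382,0])
robot.move_ptp(G+[0,0,.187],Q); st()
o,im=snap("side","s2"); snap("wrist","w6")
```

```text
t 10.5 p [0.5996 0.1663 0.0275] F [0.  0.7 0.4] op 0.0598
t 10.85 p [0.5997 0.1664 0.0281] F [-1.4  0.1  5.7] op 0.0338
t 11.8 p [0.5988 0.1661 0.1853] F [ 0.1  0.6 -3.1] op 0.0337
t 13.06 p [ 0.5128 -0.1375  0.1869] F [-0.4 -0.4 -2.9] op 0.0337
```

View pics/s2.png

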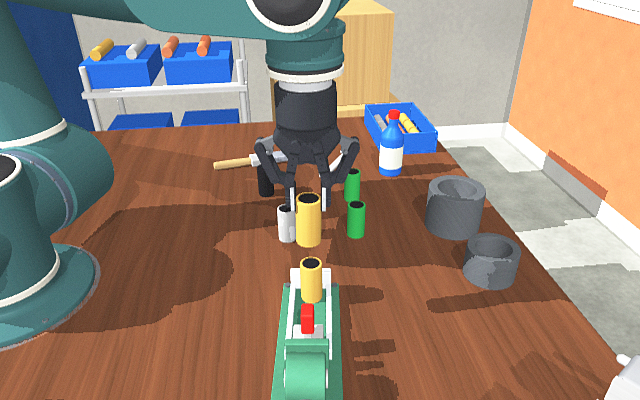

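View pics/w6.png

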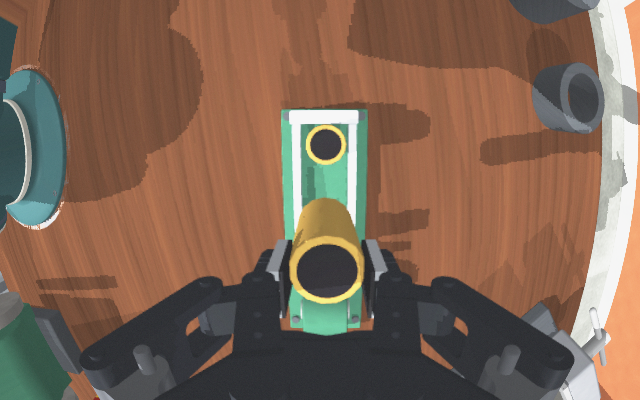

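The bush is held upright above the gap. Its bore is at (328,270) in the wrist view, in line with the rails. Lowering it now.

Run:
```python
from h import *
G=np.array([.5124,-.1382,0])
robot.servo_line(G+[0,0,.06],max_speed=.15)
robot.servo_line(G+[0,0,.043],max_speed=.04); st()
for z in (.0415,.040,.039,.038):
    robot.servo_line(G+[0,0,z],max_speed=.02); o=robot.get_obs(); st(o)
    if o["wrist_force"][2]>3: break
snap("wrist","w7"); snap("side","s3")
```

```text
t 14.73 p [ 0.5124 -0.1382  0.0429] F [-0.   1.2 -2.6] op 0.0337
t 14.98 p [ 0.5124 -0.1382  0.0416] F [ 0.1 -0.2 -2. ] op 0.0337
t 15.23 p [ 0.5126 -0.1382  0.0402] F [ 0.1  0.5 -0.3] op 0.034
t 15.48 p [ 0.5127 -0.1384  0.0401] F [-3.5  1.   9.8] op 0.0341
```

View pics/w7.png

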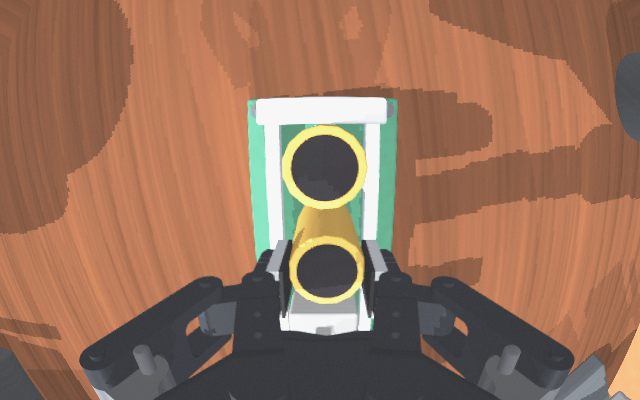

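View pics/s3.png

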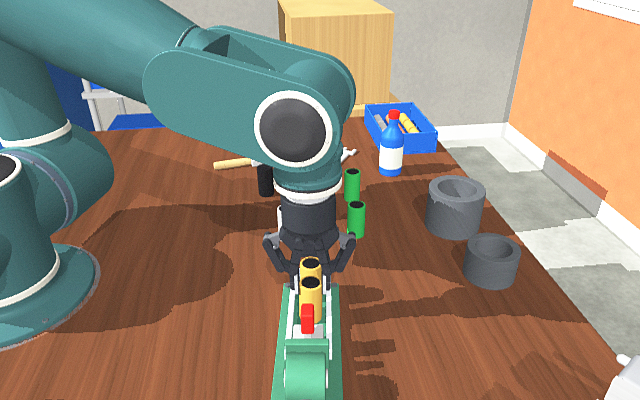

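The bush touched down at the expected height (TCP 0.040) with the handle still back. I'll release it and check.

Run:
```python
from h import *
robot.servo_line([.5127,-.1384,.0405],max_speed=.02)
robot.move_gripper(.06); robot.sleep(.2); 
robot.servo_line([.5124,-.1382,.19],max_speed=.2); 
k=np.array([.5123,-.1290,.19])-.079*gy
robot.servo_line(k,max_speed=.25); st()
o,im=snap("wrist","w8"); snap("top","t8")
for (s,c) in blobs(im,(0,0,0),(180,255,80),(300,20,360,200),200)[0]: print(s,c,wonz(o,c,.082))
b,_=blobs(im,(0,150,200),(6,255,255),(300,100,360,300)); print(b,[wonz(o,c,.094) for s,c in b])
```

```text
t 17.74 p [ 0.5011 -0.2077  0.1885] F [ 0.9 -0.6  0.6] op 0.0601
[314, 51, 30, 28, 675] [328.12, 64.4] [ 0.51846764 -0.09229147  0.082     ]
[313, 103, 30, 30, 691] [327.58, 116.89] [ 0.51166138 -0.13876226  0.082     ]
[([317, 181, 20, 30, 549], [326.42, 196.52])] [array([ 0.50141041, -0.20670219,  0.094     ])]
```

View pics/w8.png

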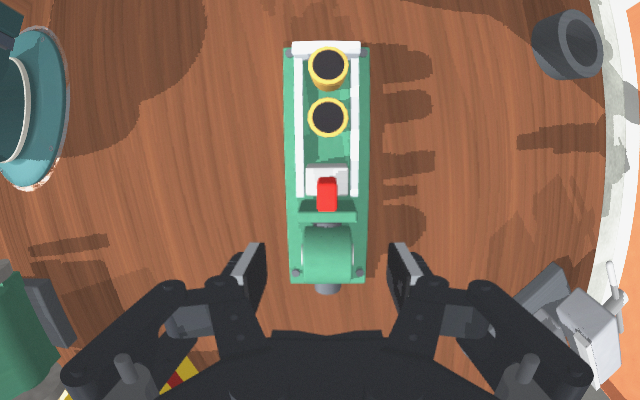

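Both bushes stand in the track, at (328,64) and (328,117) in the wrist view and about 47 mm apart. The handle is still on its catch. Now I pinch the handle, push it forward past the release point, and let go.

Run:
```python
from h import *
k=np.array([.5018,-.2064,.061])
robot.servo_line(k,max_speed=.12); st()
robot.move_gripper(.016,strength=50); st()
for d in (.012,.020,.028):
    robot.servo_line(k+d*gy,max_speed=.05); st()
robot.move_gripper(.06); robot.sleep(.8)
snap("wrist","w9"); 
p=robot.get_obs()["position"]
robot.servo_line(p+[0,0,.13],max_speed=.2); st()
o,im=snap("wrist","w10"); snap("side","s10")
for (s,c) in blobs(im,(0,0,0),(180,255,80),(300,20,360,200),200)[0]: print(s,c,wonz(o,c,.082))
b,_=blobs(im,(0,150,200),(6,255,255),(300,100,360,300)); print(b,[wonz(o,c,.094) for s,c in b])
```

```text
t 19.07 p [ 0.5022 -0.2066  0.0618] F [ 0.4  0.6 -0.6] op 0.0601
t 19.54 p [ 0.5014 -0.2064  0.0615] F [-6.4  1.1  6.4] op 0.0168
t 19.93 p [ 0.503  -0.1945  0.0615] F [-6.9  1.1  6.8] op 0.0166
t 20.24 p [ 0.5041 -0.1861  0.0615] F [-7.6  4.9  7.4] op 0.0167
t 20.55 p [ 0.5052 -0.1777  0.0615] F [-7.5  8.7  9. ] op 0.0166
t 22.68 p [ 0.5051 -0.1785  0.1896] F [ 0.5 -0.3 -0.6] op 0.0597
[313, 83, 30, 29, 695] [327.9, 96.89] [ 0.5182406  -0.09195155  0.082     ]
[313, 123, 30, 30, 687] [327.54, 137.26] [ 0.51314855 -0.12744036  0.082     ]
[([317, 166, 20, 30, 536], [326.17, 181.22])] [array([ 0.50700034, -0.16423785,  0.094     ])]
```

View pics/w10.png

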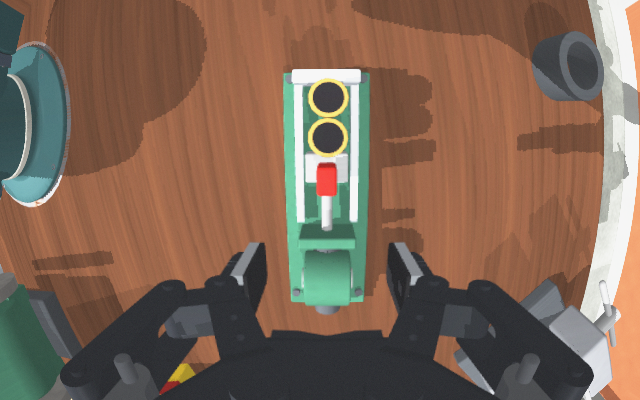

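View pics/s10.png

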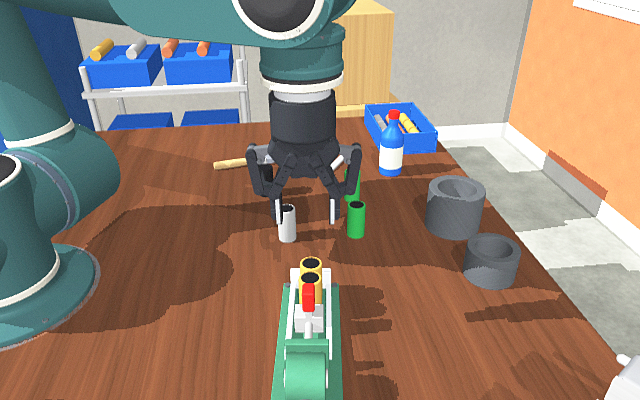

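The bushes are now 35.9 mm apart (one diameter, so touching). The handle is 36 mm back from its start, against about 35 mm expected. The tool is clear, so I'm handing in.

```bash
python3 -c "
from h import *
st(); robot.job_done()"
```

```text
t 22.78 p [ 0.505  -0.1784  0.1892] F [ 0.4 -0.4 -0.1] op 0.0601
the job is handed in; nothing more can be done
```

The job is done and handed in at about 23 s of the 64 s allowed. I pulled the red handle back until it caught and stayed by itself. I then stood the loose brass bush in the gap, pushed the handle about 28 mm forward off its catch and let go, and the spring closed the follower.

- **Bushes:** in the last pictures both brass bushes stand upright between the rails, 35.9 mm apart, which is one 36 mm diameter, so they are touching.
- **Follower:** it rests about 36 mm back from where it started; about 35 mm was expected.
- **Forces:** every wrist-force reading was under 15 N, taken between moves rather than continuously. The tool was clear of everything at hand-in.

No check failed. Camera estimates of the same point differed by about 1–4 mm, the most where I used the side camera alone. I acted on the top and wrist views, which agreed within about 2 mm.

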